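# Seat the bottle sled and hold the capsule gate half open

### The arm

A 6-joint arm with a two-finger parallel gripper is mounted at the origin on the work surface. World frame = base frame: x ahead of the robot, y to its left, z up, the work surface at z = 0. Lengths are in m, angles in rad, forces in N, time in s.
With the tool pointing down it reaches from about 0.35 to 0.975 m from the base axis. Payload 4.9 kg.
Tool frame: the origin (TCP) lies on the centre line of the jaws, within the pads' length; the fingertips stand 25 mm ahead of it and the grasp point (between the pads) lies 6 mm ahead of it; z points along the fingers, y is the line along which they close (so a half turn about z gives the same grasp; the last joint's range is limited). The gripper opens to 85 mm and grips with 20 to 120 N. Pads are 22 mm wide; open, the fingers measure 114 mm over their backs; the gripper's body (76 mm by 85 mm) begins 54 mm behind the grasp point. The pads swing forward as they close: fully open they stand 13 mm farther back than shut.
Start: joints at [-0.119, 0.053, 1.613, -0, 1.476, -0.119], TCP at [0.625, 0, 0.256] pointing down, gripper open.
Joint ranges: [-3.01, 3.01], [-1.01, 2.22], [0.06, 2.58], [-1.02, 4.17], [0.09, 2.62], [-3.14, 3.14]. Speed limits (rad/s): [2.57, 2.57, 3.14, 3.14, 3.14, 3.14].

### API

Orientations are given as a unit quaternion [w, x, y, z].
In Python, from plant import state, grab_frame, get_calibration, job gives the robot as it stands. The module is installed in compiled form; this text tells all that it offers.
- The arm moves only by the tool move_arm, never from a script. Its argument "targets" is a list that holds one entry, the list of rows, each a list of 5 numbers: the opening in per cent of the stroke, from 0 (shut) to 100 (fully open), then the shift along the tool's x, y, z as a fraction of full scale, then the turn about the tool's z as a fraction of full scale. A call has 1 to 5 rows; each row shifts and turns the commanded pose from where the row before left it, along the tool's axes as they then stand; what a row does not reach is not made up. Full scale, the value 1, is 0.6 m for a shift and 6 degrees for a turn. A row lasts 1/12 s, in which the tool goes at most 41.7 mm and 7.16 degrees, less where a joint would pass 70% of its speed; a pose out of reach is approached as far as the arm can. A call with a number of a shift or a turn outside -1 to 1 is refused whole. A call with a gripper value outside its range is refused whole. The fingers move at their own pace and stop on an object; the grip force is fixed at half the most. Time passes only in rows, so rows that do not move let the fingers close. It gives the time, the measured TCP pose, the force, the opening and the grip force at its end, in the units of the state.
- state(): the state, without advancing time (a new reading comes with each control period).
- grab_frame(name): name is "scene" or "side" or "wrist"; returns the picture (400x640x3 uint8, red, green, blue); there is no depth.
- get_calibration(name): a dict with "vertical_fov" (degrees; the focal length in pixels is half the picture's height over the tangent of half this angle, whatever the lens; pixels are square), "cx", "cy" (the principal point, pixels), "dist_coeffs" ([k1, k2, p1, p2, k3] as OpenCV has them; the pictures are not rectified), "R" (3x3) and "t" (3): a world point X has camera coordinates R X + t. Camera axes: x right, y down, z forward; pixel columns grow to the right and rows downward; lengths in m; the calibration is good to about 2 mm. A picture is of the moment at which its call begins: read the wrist's pose just before it. get_calibration takes no time and is no camera call; for the wrist camera it gives the pose at the moment of the call.
- job.job_done(): hands the job in; it is judged then, once.
The state is a dict: "time": time; "joint_pos": joint angles; "joint_vel": joint speeds; "joint_efforts": joint torques, N m; "tool_pos": TCP position; "tool_rot": TCP orientation; "contact_force": force on the tool from outside, world axes, zero at the start; "ft_torque": the same for the moment, N m; "gripper_width": opening from 0.0 (shut) to 1.0 (fully open); "grasp_force": force on a finger pad.
Only numpy, scipy, OpenCV 4.12 (cv2) and the standard library are available. Lean on these libraries where they do the work, as an engineer would, in place of code of your own. Each camera call takes 0.05 s, during which the arm holds its last target. There are 200 camera calls.

### The job

Pick up the bottle sled by its orange tab, slide it bottle first into the guide of the capsule dosing station until the detent holds it with the bottle under the spout, and let go of it. Then slide the spring-closed gate on top by its upright handle to half of its travel, never letting it go much past half, and finish while still holding it there against the spring. Keep the gate closed until the bottle is in place, and leave the loose bottle, the jar and the steel dish where they stand.

Things in the scene. Friction and masses are not known exactly. Their poses are not given: they have to be found in the camera images.
- station: Stainless dosing station fixed on the table. Origin: on the table, straight below its spout; sled enters at its -x end, moving +x; gate opens to +y. Base plate x -205 to +45, 130 wide, top z = 10. Two columns (x -15 to 35, |y| 36 to 52) and a post at y 178 carry a deck (x +-35, y -55 to 187, z 110 to 125). A feed collar 66 square round the spout axis stands on it to z = 158. All mm.
- mouth (a point): Middle of the wide mouth of the sled guide, on the base plate's top (station x -115, y 0, z 10 mm); axes as the station. The two dark guide walls, 20 mm high, are 100 mm apart here, narrow to 50 mm apart at station x = -35 and run straight from there to x = +35. On the robot's side of this point the plate is bare. The sled can be set down here and slid in along +x.
- seat (a point): Where the sled's origin lies when it is seated (station x 0, y 0, z 10 mm, axes as the station): bottle under the spout, nose to +x, flat on the plate, held by the detent with about 1 mm of play. An end stop lies 4 mm beyond. The sled has 2 mm of side play. The bottle's top passes 13 mm below the deck. The polished guide is slippery.
- detent (a joint): Brass detent roller, 12 mm diameter, in the guide's +y wall at station x = 0. Value in m: 0 standing about 7 mm into the guide, grows as the sled pushes it back. Sprung, 3 to 6 N. The sled's nose meets it about 30 mm short of the seat; it needs a push of up to about 10 N, then snaps back into the notch in the sled's side.
- sled: Loose bottle sled, 0.26 kg: white plate 145 long (x -115 to +30) x 46 wide x 12 mm, chamfered nose at +x, carrying a clamped amber bottle (42 diameter, top 87 above the underside) and a dark block (x -112 to -78, 40 wide, to z = 24) with the orange tab. Origin: underside, below the bottle's axis. Notch in its +y side at x = 0. Centre of mass about 20 mm ahead of the tab.
- sled_tab (a point): Grip point of the sled's upright orange tab: sled x = -95, y = 0, 55 above the sled's underside. The tab is 30 long (x) x 14 thick (y), from z = 24 to 74; grip it across y from above.
- gate (a joint): Travel of the gate along station +y, in m: 0 closed, 0.060 fully open, 0.030 half open. A spring closes it: 3 N at 0, 9 N at half, 15 N fully open. It snaps shut when let go. The open gate uncovers the spout. Its blue blade lies on the deck. An infeed chute 60 mm wide rises from the collar to station x 110, z 215 mm.
- gate_handle (a point): Grip point of the gate's upright handle: black tab with a red top, 12 mm thick along station y, 30 wide along x, from 129 to 172 mm above the table. The point is 155 mm above the table at station x = 0, y = 95 mm + gate travel, axes as the station. Nothing stands within 60 mm of it along y. A yellow pointer on the gate lies beside it.
- half_mark (a point): Where the handle's grip point lies at half travel (station x 0, y 125, z 155 mm). Red lines on the deck below it mark half travel for the yellow pointer; white lines 30 mm to either side mark closed and fully open.
- spare_bottle: Bystander: loose empty amber bottle, 42 diameter, 73 high; origin under its centre.
- jar: Bystander: white jar with a blue cap, 54 diameter, 85 high; origin under its centre.
- dish: Bystander: shallow open steel dish 90 x 70 x 25; origin under its centre.
There are look-alikes about, which are no part of the job. Leave any green or purple look-alike of the sled alone.

How it is judged:
On the way, in this order (a step that is already met when the one before it is completed fails the run):
1. the bottle sled is seated in the detent under the spout and let go, the gate still closed (x of sled in the frame of station between -0.004 and 0.004 m and y of sled in the frame of station between -0.005 and 0.005 m and z of sled in the frame of station between 0.007 and 0.013 m and angle between the x axis of sled and the x axis of station, either way round below 0.08 rad and contact force between the fingers and sled below 0.1 N and value of joint gate below 0.008 m), for 0.3 s.
2. the gate is held at half travel (value of joint gate between 0.024 and 0.036 m and contact force between the fingers and gate above 3 N), for 1 s.
At the end, for the whole second after the job is handed in: The fingers hold the gate still at half travel (30 mm, within 6 mm) against its spring with more than 3 N, while the bottle sled stands flat in the guide, untouched by the fingers, within 4 mm of its detent position (all of step 2 and velocity of joint gate between -0.01 and 0.01 m/s and x of sled in the frame of station between -0.004 and 0.004 m and y of sled in the frame of station between -0.005 and 0.005 m and z of sled in the frame of station between 0.007 and 0.013 m and angle between the x axis of sled and the x axis of station, either way round below 0.08 rad and contact force between the fingers and sled below 0.1 N and angle between sled's own z axis and vertical below 0.06 rad); the arm keeps its last pose, push and grip.
It fails at once if the gate is open more than 8 mm while the bottle sled is not seated under the spout (value of joint gate above 0.008 m and not (x of sled in the frame of station between -0.004 and 0.004 m and y of sled in the frame of station between -0.005 and 0.005 m and z of sled in the frame of station between 0.007 and 0.013 m and angle between the x axis of sled and the x axis of station, either way round below 0.08 rad)).
It fails at once if the gate is opened beyond three quarters of its travel (45 mm) (value of joint gate above 0.045 m).
It fails at once if the loose amber bottle is moved more than 30 mm or tipped over (distance of spare_bottle from where it was at the start of the episode above 0.03 m or angle between spare_bottle's own z axis and vertical above 0.5 rad).
It fails at once if the white jar is moved more than 30 mm or tipped over (distance of jar from where it was at the start of the episode above 0.03 m or angle between jar's own z axis and vertical above 0.5 rad).
It fails at once if the steel dish is moved more than 30 mm or tipped over (distance of dish from where it was at the start of the episode above 0.03 m or angle between dish's own z axis and vertical above 0.5 rad).
It also fails if it takes over 64 s, if anything falls off the work surface, if the arm or the gripper's body presses on something with over 40 N, if the wrist force passes 120 N, or if a joint passes its speed limit or range.

## Working session

There is one attempt and no reset: what is moved stays moved. The work goes in short steps, Python scripts to look and compute and a tool call to move; the robot and the scene stay as the last step left them, time stands still between calls to the robot, and variables do not carry over. Pictures are saved under pics/ and viewed, at most 10 in all, crops included, and the job is handed in when it is done.

Besides the shell and the picture viewer there is one more tool, called after "Emit:" as a command line: name --argument value ..., lists and objects as JSON in quotes. move_arm: Moves the arm, as the interface text tells. Shift numbers are shares of 0.6 m and turn numbers shares of 6 degrees, none past 1 either way. Its arguments: {"type":"object","properties":{"targets":{"type":"array"}},"required":["targets"]}

```bash
mkdir -p pics; cat > h.py <<'E'
import numpy as np, cv2
from plant import state, grab_frame, get_calibration, job
def K(c):
    f=200/np.tan(np.radians(c["vertical_fov"])/2)
    return np.array([[f,0,c["cx"]],[0,f,c["cy"]],[0,0,1]])
def ray(c,uv):
    p=cv2.undistortPoints(np.array([[uv]],float),K(c),np.array(c["dist_coeffs"],float))[0,0]
    R=np.array(c["R"]);return -R.T@np.array(c["t"]),R.T@np.array([p[0],p[1],1])
def onz(c,uv,z):
    o,d=ray(c,uv);return o+d*(z-o[2])/d[2]
def proj(c,X):
    R=np.array(c["R"]);r,_=cv2.Rodrigues(R)
    return cv2.projectPoints(np.array(X,float).reshape(-1,1,3),r,np.array(c["t"],float),K(c),np.array(c["dist_coeffs"],float))[0][:,0]
def tri(rays):
    A=0;b=0
    for o,d in rays:
        d=d/np.linalg.norm(d);P=np.eye(3)-np.outer(d,d);A=A+P;b=b+P@o
    return np.linalg.solve(A,b)
def snap(n,f):
    c=get_calibration(n);im=grab_frame(n)[:,:,::-1].copy();cv2.imwrite("pics/"+f,im);return c,im
E
python3 - <<'E'
from h import *
import pickle
d={}
for n in("scene","side","wrist"):
    c,im=snap(n,n+"0.png");d[n]=c
pickle.dump(d,open("c0.pkl","wb"))
for n in d: print(n,-np.array(d[n]["R"]).T@np.array(d[n]["t"]),d[n]["R"][2])
print(state())
E
```

```text
scene [1.39799956 0.00377489 0.83112806] [-0.79963876  0.00147506 -0.60047954]
side [0.15255422 0.84747988 1.24112266] [ 0.23030718 -0.57790044 -0.78293658]
wrist [0.62366034 0.07304816 0.37204749] [-0.00296585 -0.28254562 -0.95924928]
{'time': 0.15, 'joint_pos': array([-1.18975914e-01,  5.32343559e-02,  1.61402269e+00, -7.28679271e-06,
        1.47599706e+00, -1.18984055e-01]), 'joint_vel': array([ 1.85170563e-03, -2.34535263e-03, -4.12647398e-03, -9.29668025e-05,
       -2.37281211e-04,  1.78826379e-03]), 'joint_efforts': array([ 5.10442842e-04, -3.94241810e+01, -3.70721948e+01, -1.15854355e-04,
        4.61802789e-03,  5.00508997e-05]), 'tool_pos': array([6.24536548e-01, 6.90117545e-05, 2.55300989e-01]), 'tool_rot': array([-6.50744481e-04,  7.07103413e-01,  7.07109661e-01, -5.16385849e-04]), 'contact_force': array([0.13144064, 0.83597136, 0.35493184]), 'ft_torque': array([0.02823864, 0.00321324, 0.02263311]), 'grasp_force': 0.0, 'gripper_width': 0.9974440597584673}
```

View pics/scene0.png

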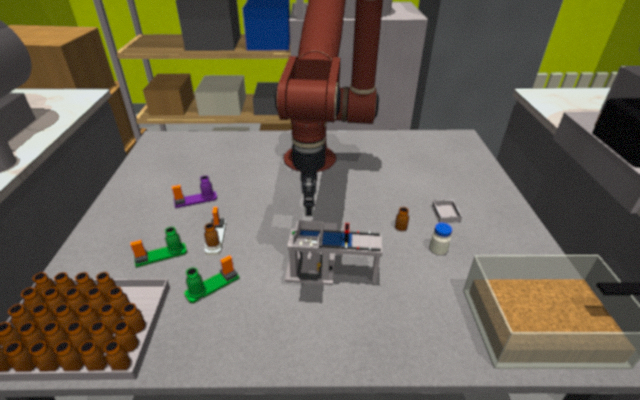

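View pics/side0.png

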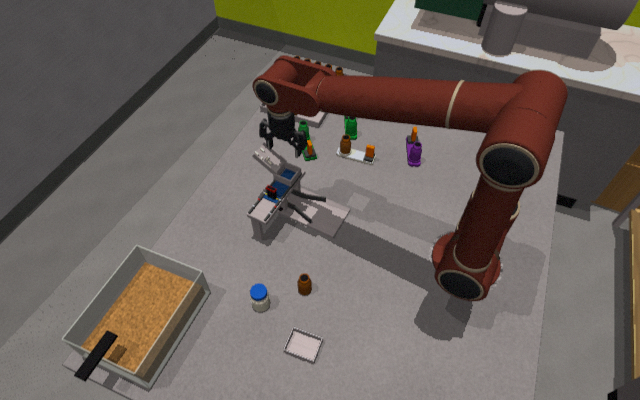

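Scene: the sled's amber bottle is at about (211,237) and its tab at (215,216). The station deck spans about x 290–382, with the red handle at (347,232). Side: tab at (370,152), bottle at (345,145), red handle at (271,190).

```bash
python3 - <<'E'
from h import *
import pickle
d=pickle.load(open("c0.pkl","rb"))
box={"scene":{"tab":(205,205,225,228),"bot":(200,222,224,252),"red":(338,218,356,250),"deck":(280,215,390,285)},
"side":{"tab":(362,140,380,164),"bot":(336,132,356,158),"red":(258,178,286,205),"deck":(240,140,355,245)}}
R={}
for n in box:
    im=cv2.imread(f"pics/{n}0.png");hsv=cv2.cvtColor(im,cv2.COLOR_BGR2HSV)
    H,S,V=cv2.split(hsv)
    for k,(a,b,c_,e) in box[n].items():
        m=np.zeros(H.shape,bool)
        if k=="tab": q=(H>5)&(H<20)&(S>170)&(V>170)
        elif k=="bot": q=(H<20)&(S>120)&(V>40)&(V<170)
        elif k=="red": q=((H<6)|(H>172))&(S>150)&(V>60)
        else: continue
        m[b:e,a:c_]=q[b:e,a:c_];v,u=np.nonzero(m)
        print(n,k,m.sum(),u.mean() if m.any() else 0,v.mean() if m.any() else 0,u.min(),u.max(),v.min(),v.max()) 
        R.setdefault(k,[]).append(ray(d[n],(u.mean(),v.mean())))
for k in R: print(k,tri(R[k]))
def crop(n,a,b,c,e,s): return cv2.resize(cv2.imread(f"pics/{n}0.png")[b:e,a:c],None,fx=s,fy=s,interpolation=2)
A=crop("scene",190,200,390,290,4);B=crop("side",240,130,390,245,4)
B=cv2.resize(B,(600,460))
o=np.zeros((600,800,3),np.uint8);o[:360]=A;o[360:600,:313]=cv2.resize(B,(313,240))
w=cv2.imread("pics/wrist0.png");o[360:600,320:704]=cv2.resize(w,(384,240));cv2.imwrite("pics/m1.png",o)
E
```

```text
scene tab 24 214.54166666666666 209.75 213 216 207 213
scene bot 235 211.41702127659573 234.6212765957447 205 218 222 245
scene red 18 346.5 230.22222222222223 345 348 224 233
side tab 15 370.0 146.0 367 373 145 147
side bot 145 345.28275862068966 144.98620689655172 341 350 135 153
side red 32 269.0625 190.15625 258 276 186 200
tab [ 0.42506068 -0.29530357  0.06969939]
bot [ 0.51703327 -0.28885296  0.046904  ]
red [0.63048367 0.09595514 0.15999565]
```

View pics/m1.png

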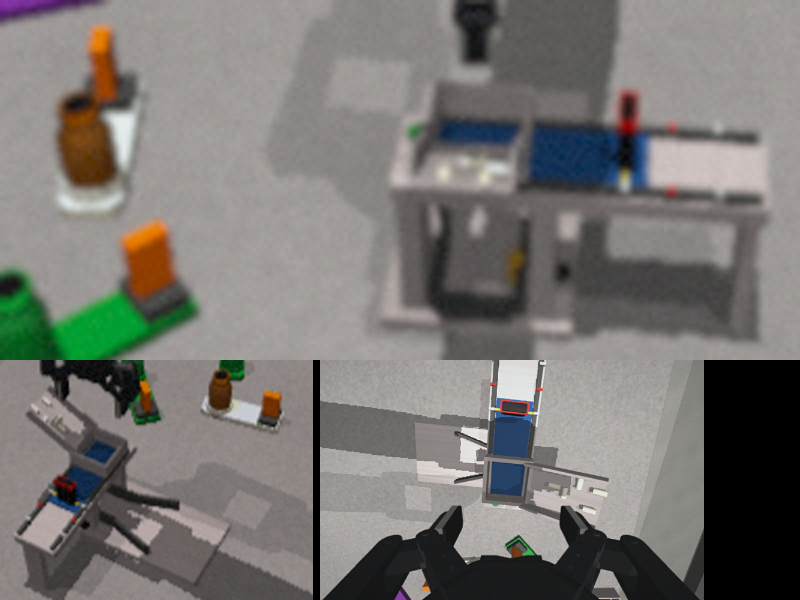

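Wrist picture: the station is in clear view, with the red handle top at about (324,78), red marks at (289,39) and (367,49), and the guide opening toward -x.

```bash
python3 - <<'E'
from h import *
import pickle
c=pickle.load(open("c0.pkl","rb"))["wrist"]
im=cv2.imread("pics/wrist0.png");H,S,V=cv2.split(cv2.cvtColor(im,cv2.COLOR_BGR2HSV))
for k,q,z in(("red",((H<8)|(H>170))&(S>110)&(V>60),.126),("yel",(H>20)&(H<35)&(S>100)&(V>120),.128),("blue",(H>105)&(H<118)&(S>120)&(V>40),.127)):
    q[210:]=False
    n,l,s,ce=cv2.connectedComponentsWithStats(q.astype(np.uint8))
    for i in range(1,n):
        if s[i,4]>4: print(k,s[i],ce[i].round(1),onz(c,ce[i],z).round(4),"z172",onz(c,ce[i],.172).round(4)[:2], cv2.minAreaRect(np.argwhere(l==i)[:,::-1].astype(np.float32))[2])
cv2.imwrite("pics/m2.png",cv2.resize(im[0:210,130:530],None,fx=2,fy=2,interpolation=2))
E
```

```text
red [284  38  10   5  47] [288.7  39.9] [0.5994 0.1314 0.126 ] z172 [0.6039 0.1205] 90.0
red [360  46  11   6  50] [364.8  48.3] [0.6606 0.1252 0.126 ] z172 [0.6537 0.1155] 90.0
red [300  66  49  26 407] [323.7  79.4] [0.6275 0.1018 0.126 ] z172 [0.6268 0.0964] 6.340191841125488
yel [291  80   9   5  39] [294.9  82.1] [0.6037 0.0995 0.128 ] z172 [0.6073 0.0947] 90.0
yel [347  86   8   5  31] [350.5  87.8] [0.6498 0.095  0.128 ] z172 [0.6451 0.0911] 90.0
blue [294  63  61  23 235] [323.5  72.5] [0.6274 0.1069 0.127 ] z172 [0.6267 0.1007] 6.225829124450684
blue [ 288   85   65   78 3966] [318.8 124.6] [0.6235 0.0654 0.127 ] z172 [0.6235 0.0668] 6.458815574645996
blue [ 285  170   56   40 1999] [311.6 190.6] [0.6168 0.0064 0.127 ] z172 [0.6181 0.0187] 3.9451863765716553
```

View pics/m2.png

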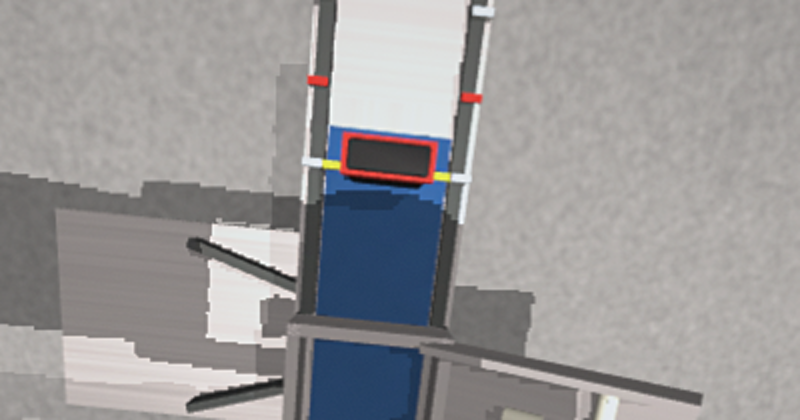

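Station: origin is about (0.617, 0.003), yaw about -5.7°. The sled tab is near (0.425, -0.295), yaw about 4°. I'll move above the tab and then turn by about -94° so the camera is on the robot's side.

Emit:
move_arm --targets '[[[60,-0.049,-0.0333,0.0058,0],[60,-0.049,-0.0333,0.0058,0],[60,-0.049,-0.0333,0.0058,0],[60,-0.049,-0.0333,0.0058,0],[60,-0.049,-0.0333,0.0058,0]]]'

```text
time: 0.57
tool_pos: [0.5238, -0.1479, 0.2383]
tool_rot: [-0.0, 0.707, 0.707, -0.0]
contact_force: [0.3, -0.9, -0.2]
gripper_width: 0.6
grasp_force: 0.0
```

Emit:
move_arm --targets '[[[60,-0.049,-0.0333,0.0058,0],[60,-0.049,-0.0333,0.0058,0],[60,-0.049,-0.0333,0.0058,0],[60,-0.049,-0.0333,0.0058,0],[60,-0.049,-0.0333,0.0058,0]]]'

```text
time: 0.98
tool_pos: [0.4238, -0.295, 0.2211]
tool_rot: [-0.0, 0.707, 0.707, 0.0]
contact_force: [0.6, -0.3, 0.2]
gripper_width: 0.599
grasp_force: 0.0
```

Emit:
move_arm --targets '[[[60,0,0,0,-1],[60,0,0,0,-1],[60,0,0,0,-1],[60,0,0,0,-1],[60,0,0,0,-1]]]'

```text
time: 1.4
tool_pos: [0.4249, -0.294, 0.2211]
tool_rot: [-0.0, 0.498, 0.867, 0.0]
contact_force: [0.9, 1.0, -0.1]
gripper_width: 0.6
grasp_force: 0.0
```

Emit:
move_arm --targets '[[[60,0,0,0,-1],[60,0,0,0,-1],[60,0,0,0,-1],[60,0,0,0,-1],[60,0,0,0,-1]]]'

```text
time: 1.82
tool_pos: [0.425, -0.2938, 0.2211]
tool_rot: [-0.0, 0.256, 0.967, 0.0]
contact_force: [-0.2, 0.8, 0.2]
gripper_width: 0.597
grasp_force: 0.0
```

Emit:
move_arm --targets '[[[60,0,0,0,-1],[60,0,0,0,-1],[60,0,0,0,-1],[60,0,0,0,-1],[60,0,0,0,-1]]]'

```text
time: 2.23
tool_pos: [0.425, -0.2938, 0.2211]
tool_rot: [-0.0, -0.003, 1.0, 0.0]
contact_force: [0.2, 0.8, 0.5]
gripper_width: 0.6
grasp_force: 0.0
```

Emit:
move_arm --targets '[[[60,0,0,0,-0.6],[60,0,0,0,0],[60,0,0,0,0]]]'

```text
time: 2.48
tool_pos: [0.425, -0.2939, 0.2212]
tool_rot: [-0.0, -0.031, 1.0, 0.0]
contact_force: [-0.1, -0.5, 0.1]
gripper_width: 0.595
grasp_force: 0.0
```

```bash
python3 - <<'E'
from h import *
import pickle
s=state();c,im=snap("wrist","w1.png");pickle.dump((c,s),open("c1.pkl","wb"))
print(s["tool_pos"],s["tool_rot"],s["joint_pos"])
H,S,V=cv2.split(cv2.cvtColor(im,cv2.COLOR_BGR2HSV))
for k,q,z in(("tab",(H>5)&(H<20)&(S>170)&(V>150),.074),("amber",(H<20)&(S>120)&(V>40)&(V<150),.05)):
    n,l,st,ce=cv2.connectedComponentsWithStats(q.astype(np.uint8))
    for i in range(1,n):
        if st[i,4]>30: print(k,st[i],ce[i].round(1),onz(c,ce[i],z).round(4))
E
```

```text
[ 0.4250294  -0.29387519  0.22117773] [-2.04998434e-04 -3.05516135e-02  9.99533150e-01  1.97998118e-04] [-7.49035897e-01 -1.85351266e-01  1.89876936e+00 -6.65793964e-06
  1.42874453e+00 -2.38094402e+00]
tab [136  30  35  25 543] [153.6  41.8] [ 0.2988 -0.4433  0.074 ]
tab [313 178  13  27 334] [318.9 190.6] [ 0.4236 -0.2921  0.074 ]
tab [307 269  24   9  67] [318.3 272.3] [ 0.5155 -0.2871  0.074 ]
tab [316 279  16  15  32] [326.7 287.1] [ 0.5336 -0.2767  0.074 ]
amber [144  31  51  33 755] [173.4  50.6] [ 0.3006 -0.4383  0.05  ]
amber [312 168  15  26 156] [318.8 175.1] [ 0.413  -0.2928  0.05  ]
amber [ 301  238   35   55 1052] [318.  258.7] [ 0.5123 -0.2877  0.05  ]
amber [134 275  43  33 289] [154.5 287.3] [ 0.5637 -0.484   0.05  ]
amber [   0  337   91   63 2489] [ 38.9 360. ] [ 0.6912 -0.6576  0.05  ]
amber [154 362  51  38 765] [181.4 380.2] [ 0.711  -0.4641  0.05  ]
```

View pics/w1.png

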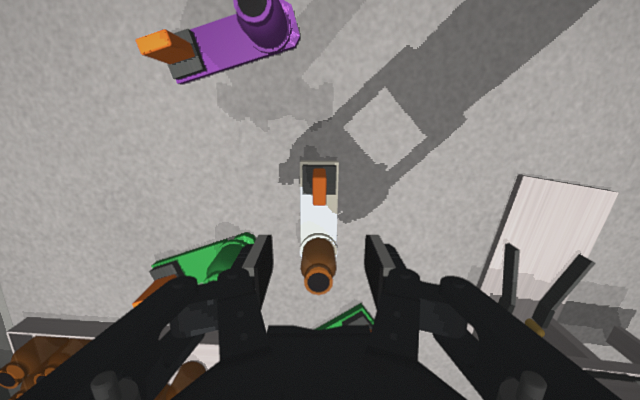

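The tab top is at (319,190), with the bottle in line below it, and the purple and green look-alikes are clear of the fingers. I'll correct by about 2 mm, go down and grip.

Emit:
move_arm --targets '[[[60,0.0023,0.003,0.05,0],[60,0,0,0.065,0],[60,0,0,0.065,0],[60,0,0,0.06,0],[60,0,0,0.0267,0]]]'

```text
time: 2.95
tool_pos: [0.421, -0.2898, 0.0561]
tool_rot: [-0.003, -0.031, 1.0, 0.003]
contact_force: [-0.8, 0.9, -1.3]
gripper_width: 0.602
grasp_force: 0.0
```

Emit:
move_arm --targets '[[[60,0,0,0,0],[0,0,0,0,0],[0,0,0,0,0],[0,0,0,0,0],[0,0,0,0,0]]]'

```text
time: 3.37
tool_pos: [0.4252, -0.2936, 0.0641]
tool_rot: [0.002, -0.031, 1.0, -0.002]
contact_force: [0.1, -0.8, 2.0]
gripper_width: 0.154
grasp_force: 59.1
```

Emit:
move_arm --targets '[[[0,0,0,0,0],[0,0,0,0,0],[0,0,0,0,0],[0,0,0,0,0]]]'

```text
time: 3.7
tool_pos: [0.4252, -0.2937, 0.0641]
tool_rot: [0.002, -0.031, 1.0, -0.002]
contact_force: [-1.5, -0.6, 5.7]
gripper_width: 0.155
grasp_force: 59.6
```

```bash
python3 - <<'E'
from h import *
s=state();print({k:np.round(s[k],4) for k in("time","tool_pos","tool_rot","contact_force","gripper_width","grasp_force")})
E
```

```text
{'time': np.float64(3.7), 'tool_pos': array([ 0.4252, -0.2937,  0.0641]), 'tool_rot': array([ 0.0017, -0.0313,  0.9995, -0.0016]), 'contact_force': array([-1.4605, -0.5533,  5.6836]), 'gripper_width': np.float64(0.155), 'grasp_force': np.float64(59.6492)}
```

Emit:
move_arm --targets '[[[0,0,0,-0.02,0],[0,0,0,-0.03,0],[0,0,0,-0.03,0],[0,0,0,-0.02,0],[0,0,0,0,0]]]'

```text
time: 4.12
tool_pos: [0.425, -0.2934, 0.1248]
tool_rot: [0.002, -0.031, 1.0, -0.002]
contact_force: [1.2, -0.3, -3.2]
gripper_width: 0.157
grasp_force: 58.8
```

Emit:
move_arm --targets '[[[0,0,0,0,0],[0,0,0,0,0]]]'

```text
time: 4.28
tool_pos: [0.423, -0.2917, 0.1204]
tool_rot: [-0.001, -0.031, 1.0, 0.001]
contact_force: [0.3, 0.8, -3.4]
gripper_width: 0.153
grasp_force: 58.8
```

```bash
python3 - <<'E'
from h import *
s=state();print({k:np.round(s[k],4) for k in("time","tool_pos","tool_rot","contact_force","ft_torque","gripper_width","grasp_force")})
for n in("wrist","side"):
    c,im=snap(n,n+"2.png")
w=cv2.imread("pics/wrist2.png");sd=cv2.imread("pics/side2.png")
o=np.vstack([cv2.resize(w,(480,300)),cv2.resize(sd[90:215,240:440],(480,300),interpolation=2)]);cv2.imwrite("pics/m3.png",o)
E
```

```text
{'time': np.float64(4.2833), 'tool_pos': array([ 0.423 , -0.2917,  0.1204]), 'tool_rot': array([-7.000e-04, -3.140e-02,  9.995e-01,  7.000e-04]), 'contact_force': array([ 0.348 ,  0.8369, -3.4365]), 'ft_torque': array([-0.0377,  0.142 , -0.0135]), 'gripper_width': np.float64(0.1526), 'grasp_force': np.float64(58.8009)}
```

View pics/m3.png

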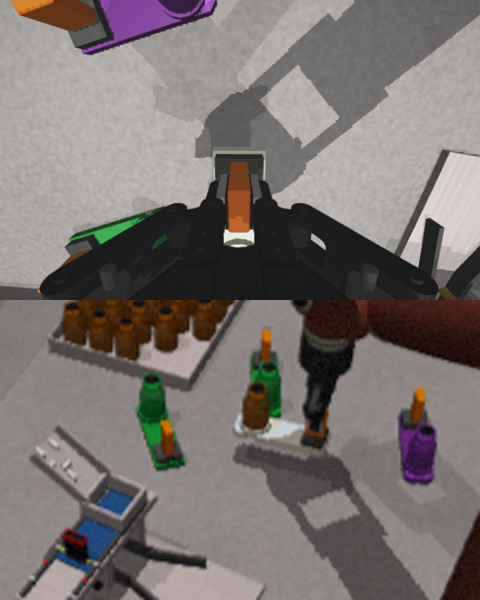

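The sled hangs level in the grip, with the tab centred between the pads. I'll carry it to the mouth, 0.317 m along tool +y, then turn it by +9.3°.

Emit:
move_arm --targets '[[[0,0,0.03,0,0],[0,0,0.05,0,0],[0,0,0.06,0,0],[0,0,0.06,0,0],[0,0,0.06,0,0]]]'

```text
time: 4.8
tool_pos: [0.4128, -0.135, 0.1202]
tool_rot: [-0.001, -0.031, 1.0, 0.001]
contact_force: [1.1, -0.7, -3.6]
gripper_width: 0.154
grasp_force: 59.1
```

Emit:
move_arm --targets '[[[0,0,0.06,0,0],[0,0,0.06,0,0],[0,0,0.06,0,0],[0,0,0.05,0,0],[0,0,0.039,0,0]]]'

```text
time: 5.22
tool_pos: [0.4024, 0.0267, 0.1204]
tool_rot: [-0.001, -0.032, 0.999, 0.0]
contact_force: [0.6, -0.1, -4.3]
gripper_width: 0.154
grasp_force: 59.1
```

Emit:
move_arm --targets '[[[0,0,0,0,0.8],[0,0,0,0,0.75],[0,0,0,0,0],[0,0,0,0,0],[0,0,0,0,0]]]'

```text
time: 5.63
tool_pos: [0.4034, 0.0244, 0.1209]
tool_rot: [-0.001, 0.049, 0.999, 0.0]
contact_force: [0.1, -0.9, -3.2]
gripper_width: 0.153
grasp_force: 59.7
```

Emit:
move_arm --targets '[[[0,0,0,0,0],[0,0,0,0,0],[0,0,0,0,0],[0,0,0,0,0]]]'

```text
time: 5.97
tool_pos: [0.4038, 0.0243, 0.1215]
tool_rot: [-0.0, 0.05, 0.999, 0.0]
contact_force: [-0.4, 0.0, -3.2]
gripper_width: 0.156
grasp_force: 59.7
```

```bash
python3 - <<'E'
from h import *
import pickle
s=state();c,im=snap("wrist","w3.png");pickle.dump((c,s),open("c3.pkl","wb"))
print({k:np.round(s[k],4) for k in("time","tool_pos","tool_rot","contact_force","ft_torque")})
a=np.radians(-5.7);o=np.array([.6173,.0033]);Rz=np.array([[np.cos(a),-np.sin(a)],[np.sin(a),np.cos(a)]])
p=Rz.T@(s["tool_pos"][:2]-o);print("station",p)
# overlay expected plate outline & walls
for x,y,z in[(-.205,.065,.01),(-.205,-.065,.01),(-.115,.05,.03),(-.115,-.05,.03),(-.035,.025,.03),(-.035,-.025,.03)]:
    w=np.r_[o+Rz@[x,y],z];u=proj(c,w)[0];print((x,y),u.round());cv2.circle(im,tuple(int(t) for t in u.round()),3,(0,0,255),1)
cv2.imwrite("pics/w3o.png",im)
E
```

```text
{'time': np.float64(5.9667), 'tool_pos': array([0.4038, 0.0243, 0.1215]), 'tool_rot': array([-0.    ,  0.0498,  0.9988,  0.    ]), 'contact_force': array([-0.3512,  0.044 , -3.1591]), 'ft_torque': array([ 0.0454,  0.1089, -0.0273])}
station [-0.21454094 -0.00029842]
(-0.205, 0.065) [391. 213.]
(-0.205, -0.065) [244. 213.]
(-0.115, 0.05) [373. 314.]
(-0.115, -0.05) [262. 314.]
(-0.035, 0.025) [343. 382.]
(-0.035, -0.025) [293. 382.]
```

View pics/w3o.png

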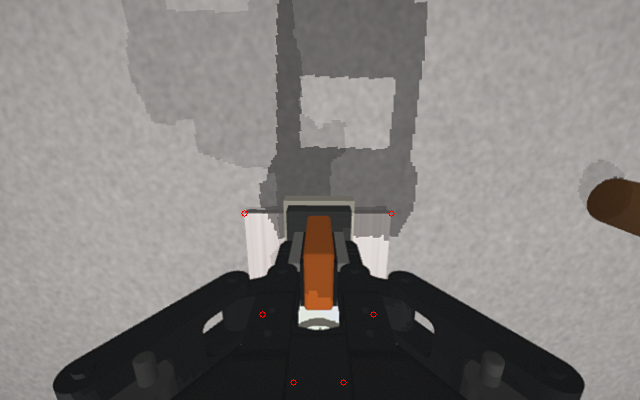

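The plate's rear corners, at (244,213) and (391,213), match the prediction, and the sled tail is centred. I'll lower it onto the plate and slide it in.

Emit:
move_arm --targets '[[[0,0,0,0.02,0],[0,0,0,0.025,0],[0,0,0,0.02,0],[0,0,0,0.0085,0],[0,0,0,0.005,0]]]'

```text
time: 6.43
tool_pos: [0.4034, 0.0245, 0.0741]
tool_rot: [-0.001, 0.05, 0.999, 0.0]
contact_force: [-5.5, 1.4, 11.4]
gripper_width: 0.152
grasp_force: 62.0
```

Emit:
move_arm --targets '[[[0,0,0,0,0],[0,0,0,0,0],[0,0,0,0,0]]]'

```text
time: 6.68
tool_pos: [0.4042, 0.0244, 0.075]
tool_rot: [0.001, 0.05, 0.999, -0.0]
contact_force: [0.4, 0.2, -2.8]
gripper_width: 0.156
grasp_force: 59.7
```

Emit:
move_arm --targets '[[[0,-0.015,0,0,0],[0,-0.015,0,0,0],[0,-0.015,0,0,0],[0,-0.015,0,0,0],[0,-0.015,0,0,0]]]'

```text
time: 7.1
tool_pos: [0.4492, 0.0199, 0.0747]
tool_rot: [0.0, 0.05, 0.999, -0.0]
contact_force: [0.3, 0.4, -3.5]
gripper_width: 0.153
grasp_force: 59.8
```

Emit:
move_arm --targets '[[[0,-0.015,0,0,0],[0,-0.015,0,0,0],[0,-0.015,0,0,0],[0,-0.015,0,0,0],[0,0,0,0,0]]]'

```text
time: 7.52
tool_pos: [0.4864, 0.0161, 0.075]
tool_rot: [0.001, 0.05, 0.999, -0.0]
contact_force: [-0.4, -0.1, -3.3]
gripper_width: 0.156
grasp_force: 59.7
```

Emit:
move_arm --targets '[[[0,0,0,0,0],[0,0,0,0,0]]]'

```text
time: 7.68
tool_pos: [0.4845, 0.0164, 0.0744]
tool_rot: [0.0, 0.05, 0.999, -0.0]
contact_force: [0.7, 0.2, -2.2]
gripper_width: 0.158
grasp_force: 59.8
```

Emit:
move_arm --targets '[[[0,-0.006,0,0.001,0],[0,-0.006,0,0,0],[0,-0.006,0,0,0],[0,-0.006,0,0,0],[0,-0.006,0,0,0]]]'

```text
time: 8.1
tool_pos: [0.5015, 0.014, 0.0743]
tool_rot: [-0.002, 0.05, 0.999, -0.001]
contact_force: [-5.9, -4.2, 3.0]
gripper_width: 0.156
grasp_force: 61.1
```

Emit:
move_arm --targets '[[[0,-0.006,0,0,0],[0,-0.006,0,0,0],[0,-0.006,0,0,0]]]'

```text
time: 8.35
tool_pos: [0.5131, 0.0126, 0.0742]
tool_rot: [-0.0, 0.05, 0.999, -0.001]
contact_force: [-4.5, -3.8, 2.2]
gripper_width: 0.155
grasp_force: 60.8
```

Emit:
move_arm --targets '[[[0,-0.005,0,0,0],[0,-0.004,0,0,0],[0,0,0,0,0]]]'

```text
time: 8.6
tool_pos: [0.5189, 0.0119, 0.0742]
tool_rot: [0.0, 0.05, 0.999, -0.001]
contact_force: [-1.9, -4.4, 0.5]
gripper_width: 0.156
grasp_force: 60.5
```

Emit:
move_arm --targets '[[[0,-0.003,0,0,0],[0,0,0,0,0]]]'

```text
time: 8.77
tool_pos: [0.5205, 0.0119, 0.0742]
tool_rot: [0.0, 0.05, 0.999, -0.001]
contact_force: [-3.9, -5.0, 1.2]
gripper_width: 0.161
grasp_force: 60.6
```

Emit:
move_arm --targets '[[[0,-0.003,0,0,0],[0,0,0,0,0]]]'

```text
time: 8.93
tool_pos: [0.5223, 0.0117, 0.0742]
tool_rot: [0.0, 0.05, 0.999, -0.001]
contact_force: [-1.9, -5.2, 0.4]
gripper_width: 0.158
grasp_force: 60.5
```

Emit:
move_arm --targets '[[[0,-0.003,0,0,0],[0,0,0,0,0]]]'

```text
time: 9.1
tool_pos: [0.5242, 0.0115, 0.0742]
tool_rot: [0.0, 0.05, 0.999, -0.001]
contact_force: [-1.3, -4.3, -0.2]
gripper_width: 0.156
grasp_force: 60.5
```

Emit:
move_arm --targets '[[[0,-0.002,0,0,0],[0,0,0,0,0],[0,0,0,0,0]]]'

```text
time: 9.35
tool_pos: [0.5252, 0.0115, 0.0741]
tool_rot: [0.0, 0.05, 0.999, -0.001]
contact_force: [-2.7, -4.2, 1.5]
gripper_width: 0.157
grasp_force: 60.6
```

Emit:
move_arm --targets '[[[0,-0.002,0,0,0],[0,0,0,0,0],[0,0,0,0,0]]]'

```text
time: 9.6
tool_pos: [0.5265, 0.0113, 0.0742]
tool_rot: [0.0, 0.05, 0.999, -0.001]
contact_force: [-1.4, -3.8, 1.3]
gripper_width: 0.16
grasp_force: 60.6
```

```bash
python3 - <<'E'
from h import *
c,im=snap("wrist","w4.png");c2,i2=snap("side","s4.png")
s=state();o=np.array([.6173,.0033]);a=np.radians(-5.7);Rz=np.array([[np.cos(a),-np.sin(a)],[np.sin(a),np.cos(a)]])
def st(uv,z): return Rz.T@(onz(c,uv,z)[:2]-o)
print(s["tool_pos"],Rz.T@(s["tool_pos"][:2]-o))
for x,z in((-.205,.01),(-.115,.022),(-.112,.034),(-.11,.084),(-.08,.084)): print(x,proj(c,np.r_[o+Rz@[x,0],z])[0].round(1))
for col in(303,):
  g=cv2.cvtColor(im,cv2.COLOR_BGR2GRAY)
for u in (300,318,335,280,360): print(u,[ (v,int(g[v,u])) for v in range(60,300) if abs(int(g[v+1,u])-int(g[v-1,u]))>25])
cv2.imwrite("pics/m4.png",np.vstack([cv2.resize(im[40:300,180:460],(560,320)),cv2.resize(i2[140:240,240:400],(448,280),interpolation=2).copy() if 0 else cv2.resize(i2[140:240,240:415],(560,280),interpolation=2)]))
E
```

```text
[0.52648302 0.011348   0.07415071] [-0.09116727 -0.00101171]
-0.205 [318.2  43.9]
-0.115 [318.4 195.7]
-0.112 [318.4 206.1]
-0.11 [318.2 247.4]
-0.08 [318.3 306.4]
300 [(80, 117), (81, 188), (157, 225), (158, 117), (200, 112), (201, 148), (204, 146), (205, 94), (206, 39), (231, 56)]
318 [(81, 146), (82, 228), (158, 225), (159, 118), (200, 110), (201, 138), (204, 145), (205, 102), (206, 43)]
335 [(83, 145), (84, 225), (156, 237), (157, 122), (200, 110), (201, 139), (204, 147), (205, 119), (206, 47), (231, 56)]
280 [(214, 113), (243, 128), (244, 80), (245, 47)]
360 [(83, 141), (84, 220), (157, 211), (158, 115), (194, 112), (195, 139), (256, 69)]
```

View pics/m4.png

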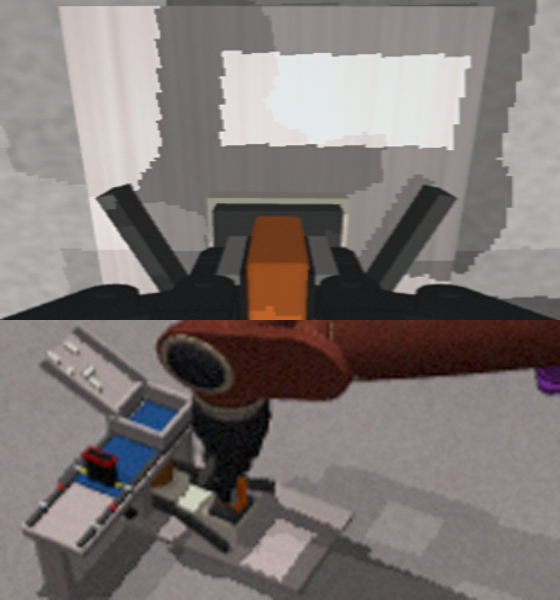

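```bash
python3 - <<'E'
from h import *
import pickle
o=np.array([.6173,.0033]);a=np.radians(-5.7);Rz=np.array([[np.cos(a),-np.sin(a)],[np.sin(a),np.cos(a)]])
def st(c,uv,z): return (Rz.T@(onz(c,uv,z)[:2]-o)).round(4)
c=get_calibration("wrist")
print(st(c,(318,200.5),.022),st(c,(318,205.3),.022),st(c,(318,44),.01))
# relation tail->TCP from carry picture w3 (sled height = tcpz-.0641)
c3,s3=pickle.load(open("c3.pkl","rb"));im=cv2.imread("pics/w3.png");g=cv2.cvtColor(im,cv2.COLOR_BGR2GRAY).astype(int)
for u in(300,318,335): print([(v,g[v,u]) for v in range(190,225)if abs(g[v+1,u]-g[v-1,u])>15])
z=s3["tool_pos"][2]-.0641+.012
tcp=Rz.T@(s3["tool_pos"][:2]-o)
for v in(200.5,205.5): print(v,st(c3,(318,v),z)-tcp)
E
```

```text
[-0.1118 -0.0003] [-0.1085 -0.0003] [-2.05e-01 -1.00e-04]
[(200, np.int64(110)), (201, np.int64(145)), (204, np.int64(142)), (205, np.int64(69)), (206, np.int64(36))]
[(200, np.int64(109)), (201, np.int64(145)), (204, np.int64(141)), (205, np.int64(92)), (206, np.int64(40)), (215, np.int64(55))]
[(200, np.int64(109)), (201, np.int64(145)), (204, np.int64(143)), (205, np.int64(92)), (206, np.int64(41))]
200.5 [-0.02065906  0.00079842]
205.5 [-0.01725906  0.00079842]
```

The tail edge at row 200.5 puts the sled about 3 mm past the seat. I'll pull it back 3 mm and open, so the detent can centre it.

Emit:
move_arm --targets '[[[0,0.002,0,0,0],[0,0.003,0,0,0],[0,0,0,0,0],[0,0,0,0,0]]]'

```text
time: 10.03
tool_pos: [0.5237, 0.0119, 0.0741]
tool_rot: [0.001, 0.05, 0.999, -0.001]
contact_force: [0.9, -4.5, -0.5]
gripper_width: 0.155
grasp_force: 60.6
```

Emit:
move_arm --targets '[[[40,0,0,0,0],[40,0,0,0,0],[40,0,0,0,0],[40,0,0,0,0],[40,0,0,0,0]]]'

```text
time: 10.45
tool_pos: [0.5231, 0.0129, 0.0737]
tool_rot: [-0.0, 0.05, 0.999, 0.0]
contact_force: [0.4, -0.4, 0.2]
gripper_width: 0.398
grasp_force: 0.0
```

```bash
python3 - <<'E'
from h import *
o=np.array([.6173,.0033]);a=np.radians(-5.7);Rz=np.array([[np.cos(a),-np.sin(a)],[np.sin(a),np.cos(a)]])
s=state();c,im=snap("wrist","w5.png");g=cv2.cvtColor(im,cv2.COLOR_BGR2GRAY).astype(int)
print(s["tool_pos"],Rz.T@(s["tool_pos"][:2]-o),s["contact_force"],s["gripper_width"])
for u in(300,318,335): print([(v,g[v,u]) for v in range(170,230)if abs(g[v+1,u]-g[v-1,u])>15])
for v in range(194,210,2): print(v,(Rz.T@(onz(c,(318,v),.022)[:2]-o)).round(4))
E
```

```text
[0.52313367 0.01287332 0.0737492 ] [-0.09465155  0.00017341] [ 0.38239702 -0.38795098  0.24231681] 0.3978143943147509
[(201, np.int64(112)), (202, np.int64(147)), (205, np.int64(144)), (206, np.int64(79)), (207, np.int64(37))]
[(201, np.int64(110)), (202, np.int64(138)), (205, np.int64(147)), (206, np.int64(118)), (207, np.int64(47)), (216, np.int64(53)), (217, np.int64(66))]
[(201, np.int64(105)), (202, np.int64(120)), (203, np.int64(148)), (206, np.int64(144)), (207, np.int64(53))]
194 [-0.1197  0.001 ]
196 [-0.1184  0.001 ]
198 [-0.1171  0.001 ]
200 [-0.1157  0.001 ]
202 [-0.1144  0.001 ]
204 [-0.113  0.001]
206 [-0.1117  0.001 ]
208 [-0.1103  0.001 ]
```

The tail is at row 201.5, which puts the sled at about +0.3 mm: seated and released. Next I'll rise and go above the gate handle.

Emit:
move_arm --targets '[[[50,0,0,-0.03,0],[50,0,0,-0.06,0],[50,0,0,-0.065,0],[50,0,0,-0.065,0],[50,0,0,-0.05,0]]]'

```text
time: 10.92
tool_pos: [0.5237, 0.0127, 0.2393]
tool_rot: [0.002, 0.05, 0.999, 0.0]
contact_force: [0.6, 0.6, -0.0]
gripper_width: 0.498
grasp_force: 0.0
```

Emit:
move_arm --targets '[[[50,-0.0316,0.0316,0,0],[50,-0.0316,0.0316,0,0],[50,-0.0316,0.0316,0,0],[50,-0.0316,0.0316,0,0],[50,-0.0316,0.0316,0,0]]]'

```text
time: 11.33
tool_pos: [0.6277, 0.0985, 0.2357]
tool_rot: [-0.0, 0.05, 0.999, 0.0]
contact_force: [0.6, -0.7, 0.7]
gripper_width: 0.501
grasp_force: 0.0
```

Emit:
move_arm --targets '[[[50,0,0,0,0],[50,0,0,0,0],[50,0,0,0,0]]]'

```text
time: 11.58
tool_pos: [0.6265, 0.0973, 0.2354]
tool_rot: [-0.001, 0.05, 0.999, -0.0]
contact_force: [-0.4, -0.0, 1.0]
gripper_width: 0.499
grasp_force: 0.0
```

```bash
python3 - <<'E'
from h import *
o=np.array([.6173,.0033]);a=np.radians(-5.7);Rz=np.array([[np.cos(a),-np.sin(a)],[np.sin(a),np.cos(a)]])
s=state();c,im=snap("wrist","w6.png")
print(s["tool_pos"],Rz.T@(s["tool_pos"][:2]-o))
H,S,V=cv2.split(cv2.cvtColor(im,cv2.COLOR_BGR2HSV))
q=((H<8)|(H>170))&(S>110)&(V>60)
n,l,t,ce=cv2.connectedComponentsWithStats(q.astype(np.uint8))
for i in range(1,n):
    if t[i,4]>20: 
        x,y,w,h=t[i,:4];print(t[i],(Rz.T@(onz(c,(x+w/2,y+h/2),.172)[:2]-o)).round(4),(Rz.T@(onz(c,(x+w/2,y+h/2),.126)[:2]-o)).round(4))
E
```

```text
[0.62645557 0.09731809 0.23537737] [-0.00022755  0.09446256]
[352 166   5  10  45] [-0.0379  0.1195] [-0.029   0.1256]
[307 201  20  44 319] [-0.0009  0.0946] [0.0175 0.0943]
[349 235   5   9  35] [0.0118 0.1192] [0.0334 0.1252]
```

View pics/w6.png

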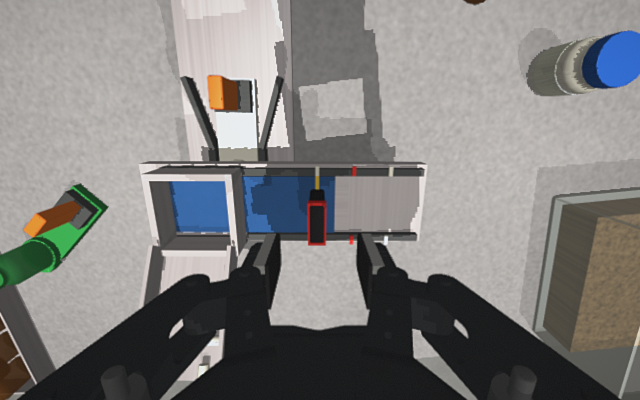

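The handle top is at (317,223), centred between the jaws, and the sled is seated in the guide. I'll descend 70 mm and grip.

Emit:
move_arm --targets '[[[50,0,0,0.03,0],[50,0,0,0.04,0],[50,0,0,0.03,0],[50,0,0,0.017,0],[50,0,0,0,0]]]'

```text
time: 12.05
tool_pos: [0.6246, 0.0968, 0.1625]
tool_rot: [-0.003, 0.05, 0.999, -0.0]
contact_force: [0.0, -0.0, -0.5]
gripper_width: 0.5
grasp_force: 0.0
```

Emit:
move_arm --targets '[[[50,0,0,0,0],[0,0,0,0,0],[0,0,0,0,0],[0,0,0,0,0],[0,0,0,0,0]]]'

```text
time: 12.47
tool_pos: [0.6278, 0.0969, 0.1677]
tool_rot: [0.001, 0.05, 0.999, -0.001]
contact_force: [-1.3, -3.0, 4.1]
gripper_width: 0.13
grasp_force: 58.9
```

Emit:
move_arm --targets '[[[0,0,0,0,0],[0,0,0,0,0],[0,0,0,0,0]]]'

```text
time: 12.72
tool_pos: [0.6279, 0.0969, 0.1677]
tool_rot: [0.001, 0.05, 0.999, -0.001]
contact_force: [-3.0, -2.0, 5.7]
gripper_width: 0.13
grasp_force: 59.2
```

Emit:
move_arm --targets '[[[0,0,0.006,0,0],[0,0,0.01,0,0],[0,0,0.012,0,0],[0,0,0.01,0,0],[0,0,0.006,0,0]]]'

```text
time: 13.13
tool_pos: [0.6304, 0.1224, 0.1676]
tool_rot: [0.001, 0.05, 0.999, -0.002]
contact_force: [-2.7, -8.8, 5.8]
gripper_width: 0.133
grasp_force: 59.3
```

Emit:
move_arm --targets '[[[0,0,0.004,0,0],[0,0,0.002,0,0],[0,0,0,0,0],[0,0,0,0,0]]]'

```text
time: 13.47
tool_pos: [0.6308, 0.1254, 0.1676]
tool_rot: [0.001, 0.05, 0.999, -0.002]
contact_force: [-1.7, -8.0, 6.4]
gripper_width: 0.13
grasp_force: 59.3
```

```bash
python3 - <<'E'
from h import *
o=np.array([.6173,.0033]);a=np.radians(-5.7);Rz=np.array([[np.cos(a),-np.sin(a)],[np.sin(a),np.cos(a)]])
s=state();c,im=snap("wrist","w7.png");c2,i2=snap("side","s7.png")
print(s["tool_pos"],Rz.T@(s["tool_pos"][:2]-o),s["contact_force"])
H,S,V=cv2.split(cv2.cvtColor(im,cv2.COLOR_BGR2HSV))
for k,q in(("red",((H<8)|(H>170))&(S>110)&(V>60)),("yel",(H>20)&(H<35)&(S>100)&(V>100))):
  n,l,t,ce=cv2.connectedComponentsWithStats(q.astype(np.uint8))
  for i in range(1,n):
    if t[i,4]>8: print(k,t[i],(Rz.T@(onz(c,ce[i],.127)[:2]-o)).round(4))
cv2.imwrite("pics/m7.png",np.vstack([im[0:300,80:560],cv2.resize(i2[120:240,225:417],(480,300),interpolation=2)]))
E
```

```text
[0.63076095 0.12536103 0.1676413 ] [0.00127132 0.12279445] [-1.72539617 -7.9737438   6.41418011]
red [317 184   6  14  79] [-0.0291  0.1244]
red [304 240  29  65 593] [0.0197 0.1239]
yel [316 198   6  18  91] [-0.019   0.1236]
```

View pics/m7.png

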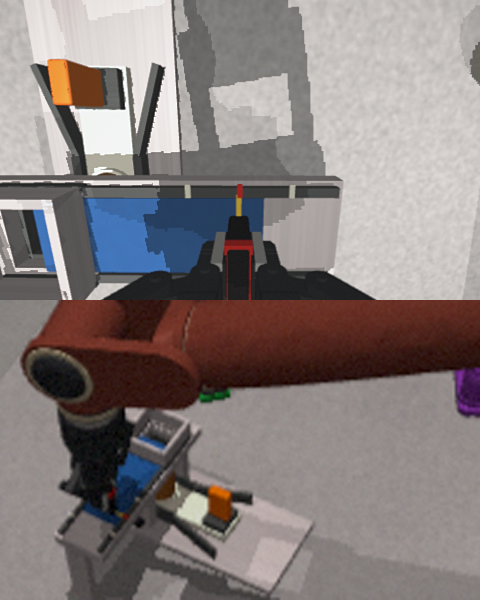

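The yellow pointer is on the red half mark, within about 1 mm, and the sled is in place. I'll hold still for over a second, then hand in.

Emit:
move_arm --targets '[[[0,0,0.001,0,0],[0,0,0,0,0],[0,0,0,0,0],[0,0,0,0,0],[0,0,0,0,0]]]'

```text
time: 13.98
tool_pos: [0.6308, 0.1258, 0.1677]
tool_rot: [0.001, 0.05, 0.999, -0.002]
contact_force: [-2.7, -9.3, 6.9]
gripper_width: 0.132
grasp_force: 59.3
```

Emit:
move_arm --targets '[[[0,0,0,0,0],[0,0,0,0,0],[0,0,0,0,0],[0,0,0,0,0],[0,0,0,0,0]]]'

```text
time: 14.4
tool_pos: [0.6308, 0.1258, 0.1676]
tool_rot: [0.001, 0.05, 0.999, -0.002]
contact_force: [-2.6, -9.0, 5.9]
gripper_width: 0.13
grasp_force: 59.3
```

Emit:
move_arm --targets '[[[0,0,0,0,0],[0,0,0,0,0],[0,0,0,0,0],[0,0,0,0,0],[0,0,0,0,0]]]'

```text
time: 14.82
tool_pos: [0.6308, 0.1258, 0.1676]
tool_rot: [0.001, 0.05, 0.999, -0.002]
contact_force: [-2.2, -9.2, 6.5]
gripper_width: 0.133
grasp_force: 59.3
```

```bash
python3 -c "
from plant import job,state
print(state()['tool_pos'],job.job_done())"
```

```text
the job is handed in; nothing more can be done
[0.63078487 0.12578131 0.16762398] None
```

I handed the job in at about 15 s of the 64 s allowed: the camera put the sled within about 1 mm of its seat and let go, and the gate held at half travel against about 9 N; the hand-in returned no verdict.

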